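# Set up the thermometer check well

## Task

Get the check well ready for a thermometer check: pick up the metal shield sleeve and slide it down over the well's upright tube, with its fork straddling the locating pin, lowering it in the gripper until it sits flat on the base, then let go of it. Then take the probe thermometer out of its holder block and push its stem all the way down into the opening at the top of the tube, so that its head is at the rim, lowering it and not dropping it, and let go. Leave the two open sample jars behind the well where they stand.

Things in the scene. Friction and masses are not known exactly. Their poses are not given: they have to be found in the camera images.
- well: Check well, fixed: dark base plate 18 mm thick (x -75 to 55, y -45 to 45 mm) with an upright steel tube, diameter 30, rim 136 mm above the table, outer edge bevelled to 25 over the top 6 mm. Bore 15 wide, 118 deep, mouth flared to 21 over the top 6 mm. Origin on the tube's axis at table level; z up; -x towards the locating pin.
- well_pin (a point): Foot of the upright steel locating pin on the base plate, 52 mm from the tube's axis towards the well's -x, at the level of the plate's top (18 mm above the table). The pin is 8 mm in diameter and 27 mm high, its top 7 mm tapered to a blunt point.
- well_mouth (a point): Centre of the tube's top opening, at the rim, 136 mm above the table.
- sleeve: Loose aluminium sleeve standing upright: diameter 50, bore 34 (foot flared to 42 over 5 mm), 105 high, 0.15 to 0.31 kg. A two-pronged fork, 12 high, 31 wide, sticks out at the foot along its -x to 67 mm from the axis; slot 15 wide, open outwards, from 37 mm out. Origin on the axis at the foot, z up. Seated: origin 18 mm above the table; the tube stands 13 mm out of its top.
- sleeve_fork (a point): Point in the fork's slot, 52 mm from the sleeve's axis along its -x, at the level of the foot; with the sleeve seated the pin stands here.
- holder: Grey plastic holder block fixed to the table, 70 x 90 x 85 mm high, with two vertical through holes of 10.5 mm at y = +20 and -20 mm; the thermometer stands in the one at +20 mm, its tip on the table. Origin at the centre of the underside.
- probe: Loose thermometer, 175 long, 50 g, standing tip down in the holder, 1 mm play, may lean: round blue stem, diameter 8.4, 114 long; flat pale head 28 wide (x), 14 thick (z), 60 tall. y runs up from tip to head; stem axis at z = 6.5 mm; origin 87.5 above the tip on one flat side. Fully in the well, the tip is on the bore floor, 18 mm above the table, the head at the rim.
- probe_tip (a point): Lower end of the thermometer's stem, on its axis.
- probe_grip (a point): Middle of the thermometer's head, on the stem's axis, 151.5 mm above the tip; grip across the 14 mm thickness (the thermometer's z axis).
- jar_a: Open, empty steel sample jar behind the well, 89 mm in diameter, 69 mm high, loose; to be left alone. Origin at the centre of its underside.
- jar_b: Another open steel sample jar of the same size behind and to the left of the well, loose; to be left alone. Origin at the centre of its underside.

How it is judged:
On the way, in this order (a step that is already met when the one before it is completed fails the run):
1. the sleeve, still in the gripper, has been lowered over the tube to within 20 mm of the base plate (contact force between the fingers and sleeve above 0.3 N and z of sleeve in the frame of well below 0.038 m and horizontal distance between sleeve and well below 0.006 m), for 0.05 s.
2. the sleeve sits flat on the base plate, its fork astride the pin, and is let go (z of sleeve in the frame of well below 0.0215 m and horizontal distance between sleeve and well below 0.005 m and angle between sleeve's own z axis and vertical below 0.05 rad and horizontal distance between sleeve_fork and well_pin below 0.007 m and contact force between the fingers and sleeve below 0.05 N), for 0.2 s.
3. the thermometer, still in the gripper, has its stem at least 80 mm down the tube (contact force between the fingers and probe above 0.3 N and z of probe_tip in the frame of well below 0.056 m and horizontal distance between probe_tip and well_mouth below 0.009 m), for 0.05 s.
At the end, for the whole second after the job is handed in: Sleeve on the base plate round the tube (foot within 3.5 mm, axes within 5 mm, upright), fork point within 7 mm of the pin; thermometer in the tube, tip at most 25 mm above the table (within about 7 mm of fully in), within 0.12 rad of upright; both released and at rest (all of step 2 and z of probe_tip in the frame of well below 0.025 m and horizontal distance between probe_tip and well_mouth below 0.009 m and angle between probe's own y axis and vertical below 0.12 rad and contact force between the fingers and probe below 0.05 N and linear speed of each of probe, sleeve below 0.02 m/s); the robot touches nothing.
It fails at once if a sample jar is shifted more than 20 mm (distance of any of jar_a, jar_b from where it was at the start of the episode above 0.02 m).
It also fails if it takes over 72 s, if anything falls off the work surface, if the arm or the gripper's body presses on something with over 40 N, if the wrist force passes 120 N, or if a joint passes its speed limit or range.

## Robot

A 7-joint arm with a two-finger parallel gripper is mounted at the origin on a cart in front of the work surface, level with it; the furniture and walls round the work are solid. World frame = base frame: x ahead of the robot, y to its left, z up, the work surface at z = 0. Lengths are in m, angles in rad, forces in N, time in s.
With the tool pointing down it reaches from about 0.4 to 0.9 m from the base axis. Payload 5.5 kg.
Tool frame: the origin (TCP) lies at the very end of the fingers, on their centre line; the grasp point (between the pads) lies 19 mm behind it; z points along the fingers, y is the line along which they close (so a half turn about z gives the same grasp; the last joint's range is limited). The gripper opens to 92 mm and grips with 3 to 60 N. Pads are 19 mm wide; open, the fingers measure 130 mm over their backs; the gripper's body (75 mm by 190 mm) begins 47 mm behind the grasp point.
Start: joints at [1.425, 0.501, -0.427, 1.55, 0.221, 1.138, -0.21], TCP at [0.258, -0.596, 0.227] pointing down, gripper open.
Joint ranges: [-2.88, 2.88], [-0.31, 2.03], [-1.54, 1.56], [0.2, 2.42], [-1.41, 4.55], [0.19, 2.02], [-2.57, 2.57]. Speed limits (rad/s): [2.57, 2.57, 3.14, 3.14, 3.14, 3.14, 3.14].

## Interface

Orientations are given as a unit quaternion [w, x, y, z].
In Python, from bench import robot, eyes, close_job, read_state gives the robot as it stands (robot), with the cameras (eyes), the job as plain functions and the readings as plain functions.
- The arm moves only by the tool nudge_tcp, called by a JSON object that holds its "api" and its "payload", one argument or row to a line. Schema: {"type":"object","properties":{"increments":{"type":"object","properties":{"plan":{"type":"array","items":{"type":"array","items":{"type":"number"},"minItems":5,"maxItems":5},"minItems":1,"maxItems":10}},"additionalProperties":false,"required":["plan"]},"only":{"type":"string"},"quiet":{"type":"boolean"},"lines":{"type":"string"}},"required":["increments"],"additionalProperties":false}. increments is an object whose key "plan" holds a list of rows, 1 to 10 of them, each of 5 numbers: the opening from 0.0 (shut) to 1.0 (fully open), then dx, dy, dz in m, then a turn about the tool's z in rad; each row is the pose to reach, as a shift and turn from the pose commanded when the call began, along the tool's axes at that moment; what a row does not reach only later rows make up. A row lasts 1/12 s, in which the tool goes at most 0.0417 m and 0.125 rad, less where a joint would pass 70% of its speed; a pose out of reach is approached as far as the arm can. The fingers move at their own pace and stop on an object; the grip force is fixed at half the most. Time passes only in rows, so rows that do not move let the fingers close. The tool returns the time, the measured TCP pose, the force, the opening and the grip force at its end. only (a regular expression) keeps the lines of the reply that match it, lines (a string "A,B") keeps lines A to B, and quiet returns only ok. Input that does not fit is refused with a message, and nothing moves.
- read_state(): the state, without advancing time (a new reading comes with each control period).
- eyes.grab_frame(name): name is "scene" or "top" or "wrist"; returns the picture (480x640x3 uint8, red, green, blue); there is no depth.
- eyes.camera_info(name): a dict with "fx", "fy", "cx", "cy" (pixels), "R" (3x3) and "t" (3): a world point X has camera coordinates R X + t; the wrist camera has in their place "mount" (4x4, takes a point from camera to tool coordinates, whose origin is the TCP and whose axes are the flange's). Camera axes: x right, y down, z forward; pixel columns grow to the right and rows downward; lengths in m; the calibration is good to about 2 mm. A picture is of the moment at which its call begins: read the wrist's pose just before it. camera_info takes no time and is no camera call.
- close_job(): hands the job in; it is judged then, once.
The state is a dict: "clock": time; "qpos": joint angles; "joint_vel": joint speeds; "joint_efforts": joint torques, N m; "tcp_pos": TCP position; "ee_rot": TCP orientation; "force": force on the tool from outside, world axes, zero at the start; "moment": the same for the moment, N m; "width": opening from 0.0 (shut) to 1.0 (fully open); "grip_force": force on a finger pad.
Only numpy, scipy, OpenCV 4.12 (cv2) and the standard library are available. Lean on these libraries where they do the work, as an engineer would, in place of code of your own. Each camera call takes 0.05 s, during which the arm holds its last target. There are 200 camera calls.

## Working session

There is one attempt and no reset: what is moved stays moved. The work goes in short steps, Python scripts to look and compute and a tool call to move; the robot and the scene stay as the last step left them, time stands still between calls to the robot, and variables do not carry over. Pictures are saved under pics/ and viewed, at most 10 in all, crops included, and the job is handed in when it is done.

```bash
ls; mkdir -p pics
```

Run:
```python
from bench import robot, eyes, close_job, read_state
import cv2, numpy as np
np.set_printoptions(precision=4,suppress=True)
s=read_state(); print({k:s[k] for k in('clock','tcp_pos','ee_rot','width')})
for n in("scene","top"):
    cv2.imwrite(f"pics/{n}0.png",eyes.grab_frame(n)[:,:,::-1]); c=eyes.camera_info(n); print(n,c)
print(eyes.camera_info("wrist"))
```

```text
bench.py
pics
{'clock': 0.0, 'tcp_pos': array([ 0.2581, -0.5958,  0.2257]), 'ee_rot': array([-0.001 ,  0.9792,  0.203 , -0.0002]), 'width': 0.9970880687428872}
scene {'fx': 499.0686615162759, 'fy': 499.0686615162759, 'cx': 322.26310445126717, 'cy': 244.826308837701, 'R': array([[-0.67  , -0.7423, -0.0016],
       [-0.4908,  0.4446, -0.7493],
       [ 0.5569, -0.5013, -0.6622]]), 't': array([0.4274, 0.3309, 0.8087])}
top {'fx': 529.2188455497296, 'fy': 529.2188455497296, 'cx': 311.2550467890827, 'cy': 239.06394585759912, 'R': array([[ 0.0157, -0.9998, -0.0079],
       [-0.9982, -0.0152, -0.0578],
       [ 0.0577,  0.0088, -0.9983]]), 't': array([0.0752, 0.5728, 1.3841])}
{'fx': 352.77139672586947, 'fy': 352.77139672586947, 'cx': 323.1571994610123, 'cy': 239.41167776739096, 'mount': array([[ 0.0009, -0.9633, -0.2684,  0.073 ],
       [ 1.    ,  0.0008,  0.0005,  0.0014],
       [-0.0003, -0.2684,  0.9633, -0.1569],
       [ 0.    ,  0.    ,  0.    ,  1.    ]])}
```

View pics/top0.png

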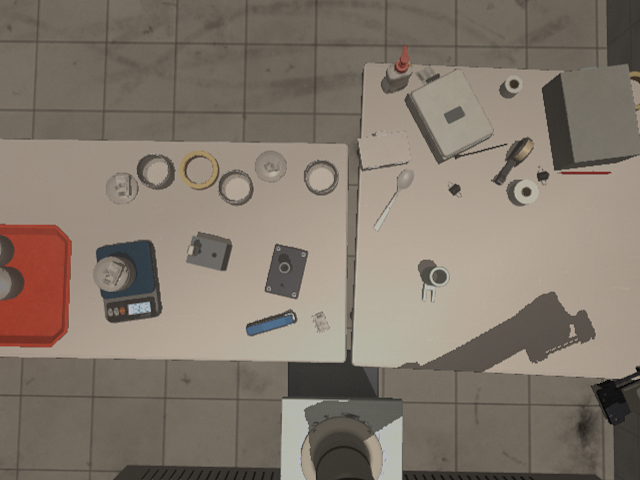

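View pics/scene0.png

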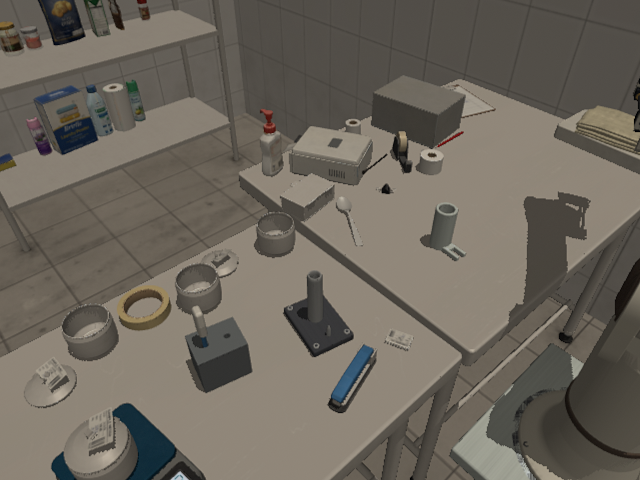

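Top shows the sleeve at (437,277) with its fork towards (429,297), the well at (285,268), and the holder at (209,251) with the probe at (195,247). I'll enlarge these for exact pixels.

Run:
```python
import cv2, numpy as np
t=cv2.imread('pics/top0.png'); s=cv2.imread('pics/scene0.png')
def c(im,x,y,w,h,k):
    return cv2.resize(im[y:y+h,x:x+w],None,fx=k,fy=k,interpolation=cv2.INTER_CUBIC)
a=np.hstack([c(t,405,255,50,58,5),c(t,260,240,50,58,5),c(t,182,225,50,58,5)])
b=np.hstack([c(s,425,195,50,70,4),c(s,280,262,75,70,4),c(s,180,300,62,70,4)])
w=max(a.shape[1],b.shape[1]); 
im=np.vstack([cv2.copyMakeBorder(q,0,0,0,w-q.shape[1],cv2.BORDER_CONSTANT) for q in(a,b)])
cv2.imwrite('pics/m0.png',im); print(im.shape)
```

```text
(570, 750, 3)
```

View pics/m0.png

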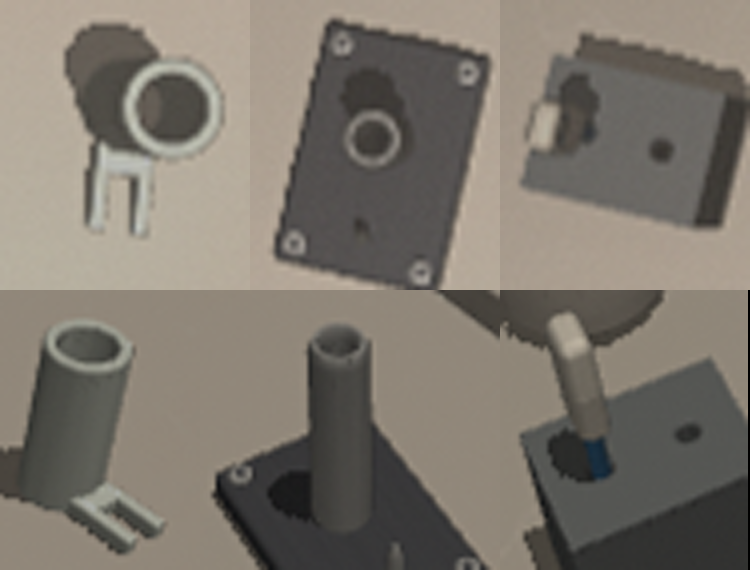

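The montage shows the sleeve rim centre at (439.0,276.2) and its fork tips' middle at (428,301). The well rim is at (284.2,267.2) with the pin tip at (282,285), and the empty holder hole is at (213.8,254.8), all in top-view pixels. In the holder the probe leans to the left in the image.

Create h.py:
```python
from bench import robot, eyes, close_job, read_state
import cv2, numpy as np
from scipy.spatial.transform import Rotation as Rot
np.set_printoptions(precision=4,suppress=True)
def st():
    s=read_state(); q=np.array(s['ee_rot']); return s,Rot.from_quat(q[[1,2,3,0]])
def cam(n):
    c=eyes.camera_info(n)
    if n=='wrist':
        s,R=st(); T=np.eye(4); T[:3,:3]=R.as_matrix(); T[:3,3]=s['tcp_pos']
        M=np.linalg.inv(T@c['mount']); return c,M[:3,:3],M[:3,3]
    return c,np.array(c['R']),np.array(c['t'])
def px(n,u,v,z,C=None):   # pixel on plane z -> world
    c,R,t=C or cam(n); o=-R.T@t; d=R.T@np.array([(u-c['cx'])/c['fx'],(v-c['cy'])/c['fy'],1.])
    return o+d*(z-o[2])/d[2]
def proj(n,X,C=None):
    c,R,t=C or cam(n); p=R@np.asarray(X)+t; return np.array([c['fx']*p[0]/p[2]+c['cx'],c['fy']*p[1]/p[2]+c['cy']])
def plan(x,y,z,yaw=None):  # tool-axis shift to target TCP; yaw = direction of tool y in world (mod pi)
    s,R=st(); d=R.inv().apply(np.array([x,y,z])-s['tcp_pos']); M=R.as_matrix()
    ty=np.arctan2(M[1,1],M[0,1]); 
    out='' if yaw is None else (-( (yaw-ty+np.pi/2)%np.pi-np.pi/2))
    print('shift',d,'turn',out,'ty',ty,'clock',s['clock'])
```

Run:
```python
from h import *
for l,a in dict(sl=(439,276.2,.105),fork=(428,301.2,.012),forkL=(95/5+404.6,232/5+254.6,.012),forkR=(139/5+404.6,234/5+254.6,.012),
 well=(284.2,267.2,.136),pin=(282,285,.045),c1=(276,244,.018),c2=(307.6,251.2,.018),c3=(265,290.6,.018),c4=(297.2,297.6,.018),
 h1=(193.2,235.6,.085),h2=(227,243,.085),h3=(220.2,269.8,.085),h4=(185.6,261.6,.085),hole=(213.8,254.8,.085),head=(190.2,249.6,.175)).items(): print(l,px('top',*a))
print('scene sl',px('scene',447.4,208.6,.105),'well',px('scene',314.9,274.9,.136),'hole',px('scene',226.9,335.6,.085),'head',px('scene',197.3,307.9,.175))
M=st()[1].as_matrix();print(M)
```

```text
sl [ 0.4796 -0.2331  0.105 ]
fork [ 0.4127 -0.226   0.012 ]
forkL [ 0.413  -0.2144  0.012 ]
forkR [ 0.4123 -0.2375  0.012 ]
well [0.4957 0.1472 0.136 ]
pin [0.45   0.1574 0.045 ]
c1 [0.557  0.1771 0.018 ]
c2 [0.5393 0.0932 0.018 ]
c3 [0.4338 0.2036 0.018 ]
c4 [0.4168 0.1185 0.018 ]
h1 [0.5719 0.3815 0.085 ]
h2 [0.5545 0.2956 0.085 ]
h3 [0.4868 0.311  0.085 ]
h4 [0.506  0.3987 0.085 ]
hole [0.5242 0.3281 0.085 ]
head [0.5333 0.3666 0.175 ]
scene sl [ 0.4725 -0.2281  0.105 ] well [0.4907 0.1508 0.136 ] hole [0.5202 0.3315 0.085 ] head [0.532  0.3668 0.175 ]
[[ 0.9176  0.3976 -0.0007]
 [ 0.3976 -0.9176  0.0016]
 [ 0.     -0.0018 -1.    ]]
```

{"api": "nudge_tcp", "payload": {
  "increments": {"plan":[[1,0.31,-0.23,-0.05,0],[1,0.31,-0.23,-0.05,0],[1,0.31,-0.23,-0.05,0],[1,0.31,-0.23,-0.05,0],[1,0.31,-0.23,-0.05,0],[1,0.31,-0.23,-0.05,0],[1,0.31,-0.23,-0.05,0],[1,0.31,-0.23,-0.05,0],[1,0.31,-0.23,-0.05,0],[1,0.31,-0.23,-0.05,0]]}
}}

```text
clock: 0.93
tcp_pos: [0.4549, -0.2551, 0.2779]
ee_rot: [-0.001, 0.978, 0.207, 0.001]
force: [-0.2, 1.2, 0.6]
width: 1.003
grip_force: 0.0
```

{"api": "nudge_tcp", "payload": {
  "increments": {"plan":[[1,0,0,0,0],[1,0,0,0,0],[1,0,0,0,0]]}
}}

```text
clock: 1.18
tcp_pos: [0.4504, -0.2633, 0.2762]
ee_rot: [-0.0, 0.979, 0.202, -0.001]
force: [-0.3, 0.9, 0.3]
width: 1.0
grip_force: 0.0
```

Run:
```python
from h import *
s,R=st(); print(s['tcp_pos'],s['qpos']); C=cam('wrist'); im=eyes.grab_frame('wrist')
cv2.imwrite('pics/w1.png',im[:,:,::-1])
print(proj('wrist',[.4796,-.2331,.105],C),proj('wrist',[.4725,-.2281,.105],C),proj('wrist',[.4127,-.226,.012],C))
plan(.476,-.23,.3)
```

```text
[ 0.4504 -0.2633  0.2762] [ 1.0106  0.2416 -0.6221  1.807   0.1547  1.1426 -0.8258]
[303.9577 179.4264] [296.0227 184.3674] [281.5504 219.7856]
shift [ 0.037  -0.0208 -0.0239] turn  ty -1.1646595996543225 clock 1.2333
```

View pics/w1.png

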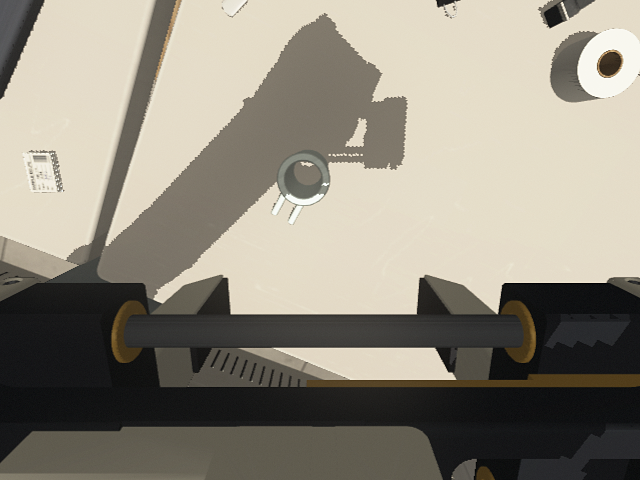

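The wrist view has the sleeve rim centre at (304,179), matching the top-camera prediction of (304,179.4), so I trust the top camera. The fork prongs end near (276,214) and (293,222); I'll enlarge for yaw.

Run:
```python
import cv2
t=cv2.imread('pics/w1.png')[140:235,260:340]
cv2.imwrite('pics/w1c.png',cv2.resize(t,None,fx=6,fy=6,interpolation=cv2.INTER_CUBIC))
```

```text
(no output)
```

View pics/w1c.png

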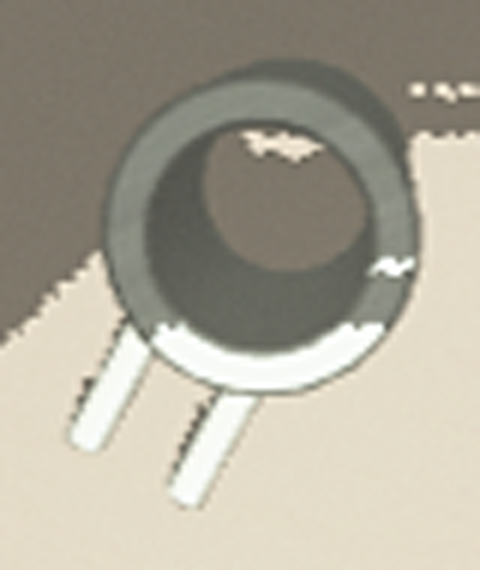

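Sleeve rim centre is (303.3,178.7), and the middle of the fork ends is (281.7,218.4).

Run:
```python
from h import *
C=cam('wrist'); f=lambda u,v,z: px('wrist',260+(u+.5)/6-.5,140+(v+.5)/6-.5,z,C)
a=f(262,235,.105); b=f(132.5,473,.012); print('axis',a,'ends',b)
ang=lambda d: np.arctan2(-d[1],-d[0])
print('yaw axis-ends',ang(b-a),np.linalg.norm((b-a)[:2]))
for p,q in [((128,322),(68,438)),((152,345),(97,453)),((222,398),(167,492)),((258,398),(197,508))]: print(ang(f(*q,.012)-f(*p,.012)))
e=f(182,500,.012)-f(83,446,.012); print('across',e,np.arctan2(e[1],e[0])+np.pi/2,np.linalg.norm(e))
r=lambda u,v,z=.136: px('top',u,v,z)
W=r(284.2,267.2); P=r(282,285,.045); print('well yaw',ang(P-W),ang(np.subtract(r(265,290.6,.018),r(276,244,.018))),ang(r(297.2,297.6,.018)-r(307.6,251.2,.018)))
plan(a[0],a[1],.15)
```

```text
axis [ 0.4797 -0.2327  0.105 ] ends [ 0.4141 -0.2259  0.012 ]
yaw axis-ends -0.10425518917789064 0.065919322886251
-0.09475975453913914
-0.08508614107191913
-0.1324533308634398
-0.10644430830360313
across [-0.0025 -0.0226  0.    ] -0.10886236088363077 0.022712766130432622
well yaw -0.21995998295367625 -0.21233661300859244 -0.20435952050337702
shift [ 0.0395 -0.0168  0.1261] turn  ty -1.1646595996543225 clock 1.2333
```

{"api": "nudge_tcp", "payload": {
  "increments": {"plan":[[1,0.0395,-0.0168,0.03,0],[1,0.0395,-0.0168,0.06,0],[1,0.0395,-0.0168,0.1,0],[1,0.0395,-0.0168,0.14,0],[1,0.0395,-0.0168,0.14,0],[1,0.0395,-0.0168,0.14,0],[1,0.0395,-0.0168,0.14,0]]}
}}

```text
clock: 1.82
tcp_pos: [0.4817, -0.2323, 0.1382]
ee_rot: [0.0, 0.979, 0.202, 0.001]
force: [0.7, -0.8, 0.1]
width: 1.002
grip_force: 0.0
```

Run:
```python
from h import *
plan(.4797,-.2327,.064)
```

```text
shift [-0.0021 -0.0005  0.0742] turn  ty -1.1637283029559784 clock 1.8167
```

{"api": "nudge_tcp", "payload": {
  "increments": {"plan":[[1,0,0,0.03,0],[1,0,0,0.06,0],[1,0,0,0.072,0],[1,0,0,0.072,0],[1,0,0,0.072,0],[1,0,0,0.072,0]]}
}}

```text
clock: 2.32
tcp_pos: [0.4828, -0.2318, 0.067]
ee_rot: [0.001, 0.979, 0.203, 0.001]
force: [0.5, 0.1, 0.0]
width: 1.0
grip_force: 0.0
```

{"api": "nudge_tcp", "payload": {
  "increments": {"plan":[[0,0,0,0,0],[0,0,0,0,0],[0,0,0,0,0],[0,0,0,0,0],[0,0,0,0,0],[0,0,0,0,0],[0,0,0,0,0],[0,0,0,0,0]]}
}}

```text
clock: 2.98
tcp_pos: [0.481, -0.2309, 0.0647]
ee_rot: [-0.0, 0.979, 0.203, -0.0]
force: [-0.2, -0.5, 0.3]
width: 0.533
grip_force: 30.0
```

{"api": "nudge_tcp", "payload": {
  "increments": {"plan":[[0,0,0,-0.03,0],[0,0,0,-0.06,0],[0,0,0,-0.1,0],[0,0,0,-0.14,0],[0,0,0,-0.17,0],[0,0,0,-0.17,0],[0,0,0,-0.17,0],[0,0,0,-0.17,0]]}
}}

```text
clock: 3.65
tcp_pos: [0.48, -0.231, 0.2336]
ee_rot: [-0.0, 0.979, 0.203, -0.001]
force: [-0.3, 0.2, -1.2]
width: 0.533
grip_force: 30.0
```

Run:
```python
from h import *
s,R=st(); x=R.apply([.002,0,0]); plan(.4957+x[0],.1472+x[1],.235)
C=cam('wrist'); cv2.imwrite('pics/w2.png',eyes.grab_frame('wrist')[:,:,::-1]); print(s['force'])
# expected rim centre of the held sleeve
for dx in(0,-.002,-.004): print(dx,proj('wrist',s['tcp_pos']+R.apply([dx,0,-.041]),C))
```

```text
shift [ 0.1667 -0.3408 -0.0013] turn  ty -1.1622463025674703 clock 3.65
[-0.3156  0.2359 -1.2324]
0 [319.0916 344.7854]
-0.002 [319.1034 349.5136]
-0.004 [319.1151 354.2035]
```

{"api": "nudge_tcp", "payload": {
  "increments": {"plan":[[0,0.01,-0.04,0,0.1],[0,0.02,-0.08,0,0.1],[0,0.03,-0.12,0,0.1],[0,0.03,-0.16,0,0.1],[0,0.04,-0.2,0,0.1],[0,0.05,-0.24,0,0.1],[0,0.06,-0.28,0,0.1],[0,0.065,-0.32,0,0.1],[0,0.066,-0.341,0,0.105],[0,0.066,-0.341,0,0.105]]}
}}

```text
clock: 4.53
tcp_pos: [0.4028, 0.1131, 0.2335]
ee_rot: [-0.001, 0.988, 0.155, -0.001]
force: [-0.2, 0.2, -1.7]
width: 0.531
grip_force: 30.0
```

{"api": "nudge_tcp", "payload": {
  "increments": {"plan":[[0,0,0,0,0],[0,0,0,0,0],[0,0,0,0,0],[0,0,0,0,0]]}
}}

```text
clock: 4.87
tcp_pos: [0.4061, 0.1067, 0.2342]
ee_rot: [-0.0, 0.989, 0.15, -0.001]
force: [0.3, 0.4, -1.7]
width: 0.531
grip_force: 30.0
```

Run:
```python
from h import *
s,R=st(); x=R.apply([.002,0,0]); plan(.4957+x[0],.1472+x[1],.235)
C=cam('wrist'); cv2.imwrite('pics/w3.png',eyes.grab_frame('wrist')[:,:,::-1]); np.save('C3.npy',np.array([C],dtype=object),allow_pickle=True)
print(s['tcp_pos'],proj('wrist',[.4957,.1472,.136],C))
for dx in(0,-.002,-.004): print(dx,proj('wrist',s['tcp_pos']+R.apply([dx,0,-.041]),C))
```

```text
shift [ 0.0996 -0.0121 -0.0009] turn  ty -1.2696109289361361 clock 4.8667
[0.4061 0.1067 0.2342] [303.3973 103.4827]
0 [319.2931 345.1482]
-0.002 [319.3041 349.8737]
-0.004 [319.3149 354.5608]
```

View pics/w3.png

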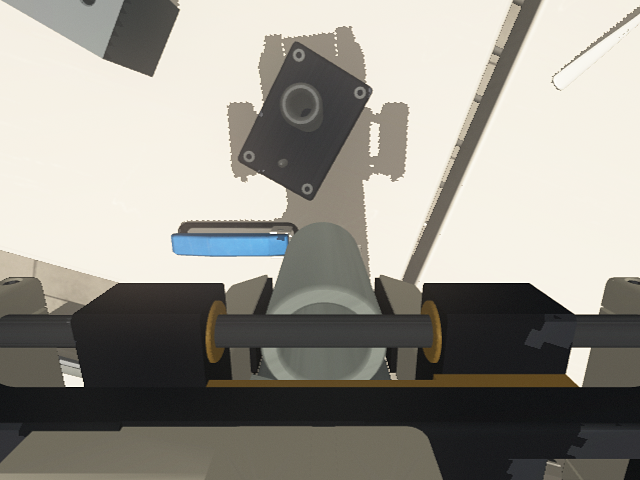

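The sleeve is held centred near column 324.5. The tube rim is at about (301,104), the pin at (283,162), and the sleeve foot's silhouette at row 223. I'll zoom for precision, since wrist and top differ by some mm.

Run:
```python
import cv2, numpy as np
t=cv2.imread('pics/w3.png')
a=cv2.resize(t[30:205,230:380],None,fx=3,fy=3,interpolation=cv2.INTER_CUBIC)
b=cv2.resize(t[215:390,240:400],None,fx=2,fy=3,interpolation=cv2.INTER_CUBIC)
cv2.imwrite('pics/w3c.png',np.hstack([a,b]))
```

```text
(no output)
```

View pics/w3c.png

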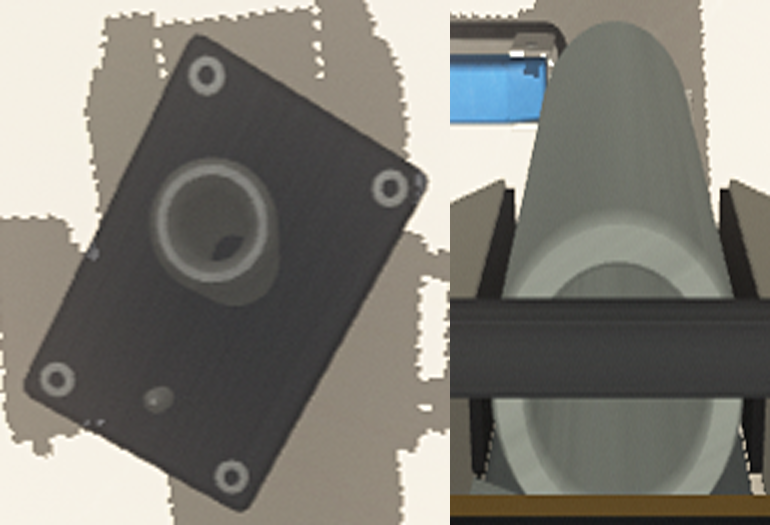

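Tube rim centre is (300.7,103.3), pin tip (282.2,163.2), and held sleeve bore centre about (324.3,346).

Run:
```python
from h import *
C=cam('wrist'); s,R=st(); print(s['tcp_pos'])
tl=lambda u,v,z: R.inv().apply(px('wrist',u,v,z,C)-s['tcp_pos'])
w=tl(300.7,103.3,.136); p=tl(282.2,163.2,.045); top=s['tcp_pos'][2]+.041; sl=tl(324.3,346,top)
print('well',w,'pin',p,'sleeve',sl,'move',w-sl,'pinvec',p-w)
d=R.apply(p-w); print('well yaw',np.arctan2(-d[1],-d[0]), np.linalg.norm(d[:2]))
g=lambda u,v: px('wrist',230+u/3,30+v/3,.018,C)
for a,b in [((195,35),(25,390)),((428,180),(243,510)),((207,76),(58,380)),((390,187),(232,476))]:
    d=g(*b)-g(*a); print(np.arctan2(-d[1],-d[0]),np.linalg.norm(d))
print('world well',px('wrist',300.7,103.3,.136,C)); x=R.apply([0,1,0]); print('sleeve yaw now',-.105+np.arctan2(x[1],x[0])+1.1646)
```

```text
[0.4062 0.1069 0.2344]
well [ 0.0978 -0.0139  0.0983] pin [ 0.0527 -0.0379  0.1894] sleeve [-0.0004  0.0019 -0.041 ] move [ 0.0982 -0.0157  0.1393] pinvec [-0.0452 -0.0241  0.091 ]
well yaw -0.18831757748714642 0.05125310705401131
-0.20435248731908542 0.12556815780800243
-0.2128219974436985 0.12501724117680513
-0.20769523916314883 0.10847710199649128
-0.20805714244673365 0.10842887032968022
world well [0.4954 0.1492 0.136 ]
sleeve yaw now -0.2098230039935447
```

{"api": "nudge_tcp", "payload": {
  "increments": {"plan":[[0,0.03,-0.005,0,0],[0,0.06,-0.01,0,0],[0,0.09,-0.015,0,0],[0,0.098,-0.0157,0,0],[0,0.098,-0.0157,0,0],[0,0.098,-0.0157,0.01,0],[0,0.098,-0.0157,0.02,0],[0,0.098,-0.0157,0.03,0],[0,0.098,-0.0157,0.04,0],[0,0.098,-0.0157,0.045,0]]}
}}

```text
clock: 5.75
tcp_pos: [0.494, 0.1513, 0.1881]
ee_rot: [0.001, 0.989, 0.151, -0.001]
force: [1.1, -0.8, -0.8]
width: 0.535
grip_force: 30.0
```

{"api": "nudge_tcp", "payload": {
  "increments": {"plan":[[0,0,0,0,0],[0,0,0,0,0],[0,0,0,0,0]]}
}}

```text
clock: 6.0
tcp_pos: [0.4948, 0.1522, 0.1899]
ee_rot: [0.0, 0.988, 0.151, 0.0]
force: [0.8, -0.4, -2.8]
width: 0.535
grip_force: 30.0
```

```bash
python3 -c "
from h import *
plan(.4957,.149,.081);print(st()[0]['moment'])"
```

```text
shift [-0.0001  0.0033  0.1089] turn  ty -1.267148294010054 clock 6.0
[-0.2945 -0.1287 -0.0687]
```

{"api": "nudge_tcp", "payload": {
  "increments": {"plan":[[0,0,0,0.01,0],[0,0,0,0.02,0],[0,0,0,0.03,0],[0,0,0,0.04,0],[0,0,0,0.05,0],[0,0,0,0.055,0],[0,0,0,0.055,0]]}
}}

```text
clock: 6.58
tcp_pos: [0.4944, 0.1519, 0.1331]
ee_rot: [0.0, 0.988, 0.151, -0.001]
force: [1.5, -1.8, -3.4]
width: 0.533
grip_force: 30.0
```

{"api": "nudge_tcp", "payload": {
  "increments": {"plan":[[0,0,0,0,0],[0,0,0,0,0]]}
}}

```text
clock: 6.75
tcp_pos: [0.4948, 0.1522, 0.1347]
ee_rot: [0.0, 0.988, 0.151, -0.0]
force: [0.6, -2.3, -2.4]
width: 0.536
grip_force: 30.0
```

```bash
python3 -c "
from h import *
s=st()[0];print(s['moment']);cv2.imwrite('pics/s4.png',eyes.grab_frame('scene')[195:375,220:420,::-1].repeat(3,0).repeat(3,1))"
```

```text
[-0.5053 -0.342   0.0031]
```

View pics/s4.png

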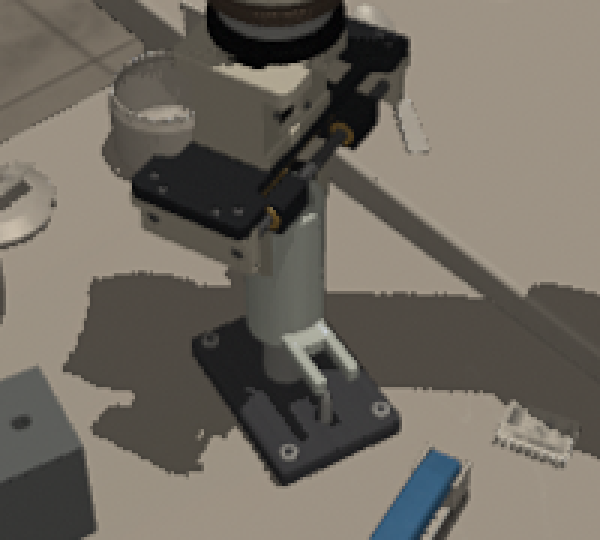

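The sleeve is around the tube with the fork above the pin (image 323,400). I'll continue down with a small centring shift.

{"api": "nudge_tcp", "payload": {
  "increments": {"plan":[[0,0,0.001,0,0],[0,0,0.001,0.01,0],[0,0,0.001,0.02,0],[0,0,0.001,0.025,0],[0,0,0.001,0.03,0],[0,0,0.001,0.035,0],[0,0,0.001,0.04,0],[0,0,0.001,0.044,0],[0,0,0.001,0.044,0],[0,0,0.001,0.044,0]]}
}}

```text
clock: 7.63
tcp_pos: [0.4949, 0.1516, 0.0905]
ee_rot: [-0.0, 0.988, 0.151, -0.0]
force: [1.2, 0.2, -1.6]
width: 0.533
grip_force: 30.0
```

```bash
python3 -c "
from h import *
s=st()[0];print(s['moment'],s['force'])"
```

```text
[0.048  0.0099 0.0438] [ 1.205   0.2236 -1.6487]
```

{"api": "nudge_tcp", "payload": {
  "increments": {"plan":[[0,0,0,0.003,0],[0,0,0,0.005,0],[0,0,0,0.007,0],[0,0,0,0.008,0],[0,0,0,0.008,0],[0,0,0,0.008,0],[0,0,0,0.008,0]]}
}}

```text
clock: 8.22
tcp_pos: [0.4957, 0.152, 0.0844]
ee_rot: [0.0, 0.988, 0.152, 0.001]
force: [-3.7, -1.1, 13.9]
width: 0.534
grip_force: 30.0
```

{"api": "nudge_tcp", "payload": {
  "increments": {"plan":[[1,0,0,0,0],[1,0,0,0,0],[1,0,0,0,0],[1,0,0,0,0],[1,0,0,0,0],[1,0,0,0,0],[1,0,0,0,0],[1,0,0,0,0]]}
}}

```text
clock: 8.88
tcp_pos: [0.4951, 0.1514, 0.0827]
ee_rot: [-0.0, 0.988, 0.151, -0.0]
force: [-0.3, -0.1, -0.4]
width: 0.998
grip_force: 0.0
```

{"api": "nudge_tcp", "payload": {
  "increments": {"plan":[[1,0,0,-0.03,0],[1,0,0,-0.06,0],[1,0,0,-0.1,0],[1,0,0,-0.14,0],[1,0,0,-0.17,0],[1,0,0,-0.17,0],[1,0,0,-0.17,0],[1,0,0,-0.17,0]]}
}}

```text
clock: 9.55
tcp_pos: [0.4947, 0.1509, 0.2521]
ee_rot: [0.0, 0.989, 0.151, -0.0]
force: [-0.0, 0.1, -0.9]
width: 1.0
grip_force: 0.0
```

Run:
```python
from h import *
t=eyes.grab_frame('top')[:,:,::-1]; s=eyes.grab_frame('scene')[:,:,::-1]; C=cam('wrist'); w=eyes.grab_frame('wrist')[:,:,::-1]
for n,i in zip('tsw',(t,s,w)): cv2.imwrite(f'pics/{n}5.png',i)
c=lambda im,x,y,ww,h,k: cv2.resize(im[y:y+h,x:x+ww],None,fx=k,fy=k,interpolation=cv2.INTER_CUBIC)
cv2.imwrite('pics/m5.png',np.hstack([c(s,265,240,100,140,4),c(s,170,295,80,140,4)[:560]]))
plan(.53,.36,.25)
# known probe-in-holder geometry in holder hole 2
e=lambda a,b:b-a
h1,h2,h3,h4=[px('top',*q,.085) for q in((193.2,235.6),(227,243),(220.2,269.8),(185.6,261.6))]
print('holder y axis', [np.arctan2(d[1],d[0]) for d in(h1-h2,h4-h3)], 'centre',(h1+h2+h3+h4)/4,'hole',px('top',213.8,254.8,.085))
```

```text
shift [ 0.0968 -0.1886  0.0009] turn  ty -1.2668666266318995 clock 9.7
holder y axis [np.float64(1.3710242423365024), np.float64(1.3550245409726853)] centre [0.5298 0.3467 0.085 ] hole [0.5242 0.3281 0.085 ]
```

View pics/m5.png

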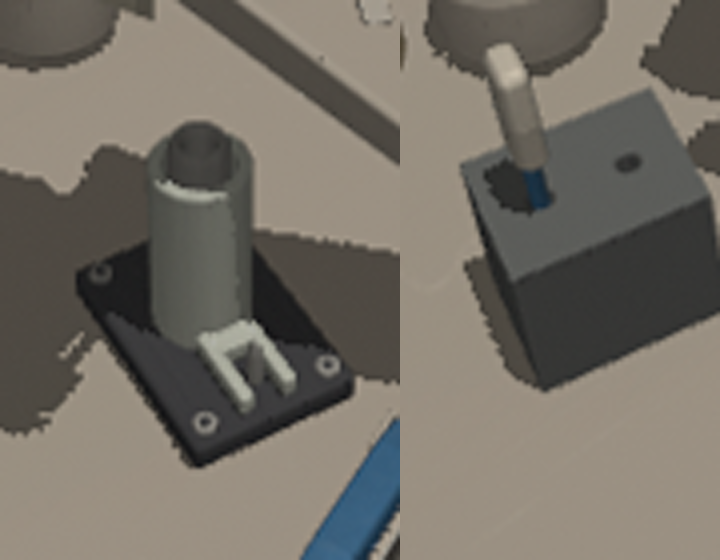

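The sleeve is seated flat, with the fork astride the pin at montage (258,365), and the probe still stands in its holder. Next, go near the probe and turn the gripper across the head's thickness.

{"api": "nudge_tcp", "payload": {
  "increments": {"plan":[[1,0.015,-0.04,0,0.1],[1,0.03,-0.08,0,0.2],[1,0.04,-0.12,0,0.3],[1,0.05,-0.16,0,0.4],[1,0.055,-0.2,0,0.515],[1,0.0575,-0.222,0,0.515],[1,0.0575,-0.222,0,0.515],[1,0.0575,-0.222,0,0.515],[1,0.0575,-0.222,0,0.515],[1,0.0575,-0.222,0,0.515]]}
}}

```text
clock: 10.53
tcp_pos: [0.4821, 0.3813, 0.2515]
ee_rot: [0.001, 0.995, -0.104, -0.0]
force: [-0.1, -0.2, -0.7]
width: 1.0
grip_force: 0.0
```

Run:
```python
from h import *
s,R=st(); C=cam('wrist'); w=eyes.grab_frame('wrist')[:,:,::-1]; cv2.imwrite('pics/w6.png',w)
print(s['tcp_pos'],s['qpos'][6],'pred head top',proj('wrist',[.5333,.3666,.175],C),proj('wrist',[.533,.370,.175],C),'hole',proj('wrist',[.5242,.3281,.085],C))
cv2.imwrite('pics/w6c.png',cv2.resize(w[60:360,160:480],None,fx=2,fy=2,interpolation=cv2.INTER_CUBIC)[:600])
```

```text
[0.4821 0.3813 0.2515] -2.568573478957517 pred head top [327.4963 173.8415] [322.4945 175.3783] hole [370.0607 165.9665]
```

Joint 7 is at its limit here, so I'll use the half-turn-equivalent grasp: turn back by π while moving to the far side of the probe.

{"api": "nudge_tcp", "payload": {
  "increments": {"plan":[[1,0.01,0,0,-0.12],[1,0.02,0,0,-0.24],[1,0.03,0,0,-0.36],[1,0.04,0,0,-0.48],[1,0.05,0,0,-0.6],[1,0.06,0,0,-0.72],[1,0.07,0,0,-0.84],[1,0.08,0,0,-0.96],[1,0.09,0,0,-1.08],[1,0.102,-0.005,0,-1.2]]}
}}

```text
clock: 11.42
tcp_pos: [0.5859, 0.3597, 0.2519]
ee_rot: [0.0, 0.88, 0.475, -0.001]
force: [0.2, 0.2, -0.4]
width: 1.001
grip_force: 0.0
```

{"api": "nudge_tcp", "payload": {
  "increments": {"plan":[[1,0,0,0,-0.12],[1,0,0,0,-0.24],[1,0,0,0,-0.36],[1,0,0,0,-0.48],[1,0,0,0,-0.6],[1,0,0,0,-0.72],[1,0,0,0,-0.84],[1,0,0,0,-0.96],[1,0,0,0,-1.08],[1,0,0,0,-1.2]]}
}}

```text
clock: 12.25
tcp_pos: [0.5856, 0.3606, 0.252]
ee_rot: [-0.0, 0.458, 0.889, -0.001]
force: [-0.7, 0.6, -0.4]
width: 1.003
grip_force: 0.0
```

{"api": "nudge_tcp", "payload": {
  "increments": {"plan":[[1,0,0,0,-0.12],[1,0,0,0,-0.24],[1,0,0,0,-0.36],[1,0,0,0,-0.48],[1,0,0,0,-0.6],[1,0,0,0,-0.74],[1,0,0,0,-0.74],[1,0,0,0,-0.74],[1,0,0,0,-0.74]]}
}}

```text
clock: 13.0
tcp_pos: [0.5851, 0.3622, 0.2524]
ee_rot: [-0.0, 0.109, 0.994, -0.0]
force: [-0.2, -0.1, 0.2]
width: 0.998
grip_force: 0.0
```

Run:
```python
from h import *
s,R=st(); C=cam('wrist'); w=eyes.grab_frame('wrist')[:,:,::-1]; cv2.imwrite('pics/w7.png',w); M=R.as_matrix()
print(s['tcp_pos'],s['qpos'],np.arctan2(M[1,1],M[0,1]),'pred head top',proj('wrist',[.5333,.3666,.175],C),proj('wrist',[.533,.370,.175],C),'hole',proj('wrist',[.5242,.3281,.085],C))
cv2.imwrite('pics/w7c.png',cv2.resize(w[60:340,160:480],None,fx=2,fy=2,interpolation=cv2.INTER_CUBIC))
```

```text
[0.5851 0.3622 0.2524] [-0.0722  0.6493 -0.8282  1.405   0.4807  1.2959  0.4246] 1.352310599661347 pred head top [313.7443 171.7523] [318.7111 170.1586] hole [272.3349 162.6002]
```

View pics/w7c.png

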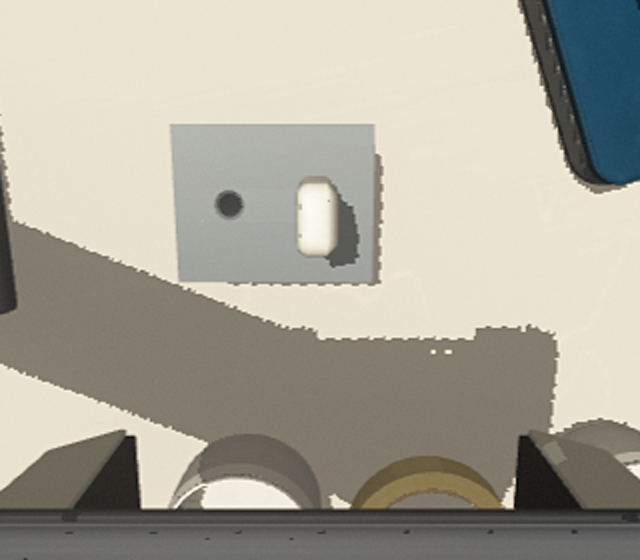

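The head's top centre is at wrist pixel (318.5,169.5), its faces aligned with the image axes, so the yaw is right.

Run:
```python
from h import *
for i in range(2):
    s,R=st(); C=cam('wrist'); 
    print(s['tcp_pos'],R.as_matrix()[:,1:].T,R.inv().apply(px('wrist',318.5,169.5,.175,C)-s['tcp_pos']))
    eyes.grab_frame('wrist')
g=cv2.imread('pics/w7.png').astype(int)[140:200,295:350]; m=((g.min(2)>200)&(np.arange(60)[:,None]>5)).astype(np.uint8)
n,l,a,c=cv2.connectedComponentsWithStats(m); print(a[1:],c[1:]+[295,140])
```

```text
[0.5849 0.3627 0.2525] [[ 0.2156  0.9765 -0.0001]
 [-0.0003 -0.     -1.    ]] [ 0.0529 -0.0038  0.0775]
[0.5848 0.3631 0.2526] [[ 0.2145  0.9767 -0.0001]
 [-0.0001 -0.0001 -1.    ]] [ 0.0529 -0.0038  0.0777]
[[ 14  12  16  33 466]] [[317.0064 168.3391]]
```

Run:
```python
from h import *
c,Rc,t=cam('wrist'); print(c['mount']); s,R=st()
p=np.array([(318.5-c['cx'])/c['fx'],(169.5-c['cy'])/c['fy'],1]); 
for d in(.22,.23,.24): print((c['mount']@np.append(p*d,1)))
print(R.as_matrix())
```

```text
[[ 0.0009 -0.9628 -0.2703  0.0713]
 [ 1.      0.0008  0.0006 -0.0009]
 [-0.0003 -0.2703  0.9628 -0.1569]
 [ 0.      0.      0.      1.    ]]
[ 0.0538 -0.0037  0.0667  1.    ]
[ 0.053  -0.0038  0.0769  1.    ]
[ 0.0522 -0.0039  0.087   1.    ]
[[-0.9769  0.2136  0.0001]
 [ 0.2136  0.9769 -0.0001]
 [-0.0001 -0.     -1.    ]]
```

{"api": "nudge_tcp", "payload": {
  "increments": {"plan":[[1,0.03,-0.004,0,0],[1,0.053,-0.004,0,0],[1,0.053,-0.004,0.03,0],[1,0.053,-0.004,0.06,0],[1,0.053,-0.004,0.09,0],[1,0.053,-0.004,0.11,0],[1,0.053,-0.004,0.12,0],[1,0.053,-0.004,0.12,0],[1,0.053,-0.004,0.12,0],[1,0.053,-0.004,0.12,0]]}
}}

```text
clock: 13.98
tcp_pos: [0.5324, 0.3724, 0.1345]
ee_rot: [0.001, 0.106, 0.994, 0.001]
force: [-0.1, 1.1, 0.5]
width: 1.001
grip_force: 0.0
```

{"api": "nudge_tcp", "payload": {
  "increments": {"plan":[[0,0,0,0,0],[0,0,0,0,0],[0,0,0,0,0],[0,0,0,0,0],[0,0,0,0,0],[0,0,0,0,0],[0,0,0,0,0],[0,0,0,0,0],[0,0,0,0,0],[0,0,0,0,0]]}
}}

```text
clock: 14.82
tcp_pos: [0.5317, 0.3713, 0.1327]
ee_rot: [-0.0, 0.106, 0.994, -0.0]
force: [-0.3, -0.3, 0.3]
width: 0.328
grip_force: 0.0
```

{"api": "nudge_tcp", "payload": {
  "increments": {"plan":[[0,0,0,0,0],[0,0,0,0,0],[0,0,0,0,0],[0,0,0,0,0],[0,0,0,0,0],[0,0,0,0,0]]}
}}

```text
clock: 15.32
tcp_pos: [0.5316, 0.3709, 0.1327]
ee_rot: [-0.0, 0.106, 0.994, -0.0]
force: [-1.0, -0.8, 0.6]
width: 0.15
grip_force: 30.0
```

```bash
python3 -c "
from h import *
s,R=st();print(s['moment']);plan(.4951,.1514,.30)"
```

```text
[-0.4775  0.0502 -0.0186]
shift [-0.0107 -0.2224 -0.1671] turn  ty 1.3578922323929798 clock 15.3167
```

{"api": "nudge_tcp", "payload": {
  "increments": {"plan":[[0,0,0,-0.02,0],[0,0,0,-0.05,0],[0,0,0,-0.08,0],[0,0,0,-0.11,0],[0,0,0,-0.14,0],[0,0,0,-0.165,0],[0,0,0,-0.165,0],[0,0,0,-0.165,0],[0,0,0,-0.165,0]]}
}}

```text
clock: 16.07
tcp_pos: [0.5315, 0.371, 0.2969]
ee_rot: [-0.0, 0.106, 0.994, -0.0]
force: [-0.7, -1.1, -0.9]
width: 0.154
grip_force: 30.0
```

{"api": "nudge_tcp", "payload": {
  "increments": {"plan":[[0,0,-0.03,0,0],[0,0,-0.06,0,0],[0,0,-0.09,0,0],[0,0,-0.12,0,0],[0,0,-0.15,0,0],[0,-0.01,-0.18,0,0],[0,-0.0107,-0.21,0,0],[0,-0.0107,-0.222,0,0],[0,-0.0107,-0.222,0,0],[0,-0.0107,-0.222,0,0]]}
}}

```text
clock: 16.9
tcp_pos: [0.4948, 0.151, 0.2966]
ee_rot: [-0.001, 0.107, 0.994, -0.0]
force: [-0.2, 0.9, -0.4]
width: 0.149
grip_force: 30.0
```

{"api": "nudge_tcp", "payload": {
  "increments": {"plan":[[0,0,0,0,0],[0,0,0,0,0],[0,0,0,0,0]]}
}}

```text
clock: 17.15
tcp_pos: [0.495, 0.1536, 0.2975]
ee_rot: [-0.0, 0.105, 0.994, 0.0]
force: [-0.2, 0.2, -0.4]
width: 0.152
grip_force: 30.0
```

Run:
```python
from h import *
s,R=st(); plan(.4951,.1514,.298); print(s['moment'],s['qpos'])
a=eyes.grab_frame('scene').astype(int); b=eyes.grab_frame('top'); w=eyes.grab_frame('wrist').astype(int)
for n,i in(('s8',a),('t8',b),('w8',w)): cv2.imwrite(f'pics/{n}.png',i[:,:,::-1])
for n,i in(('scene',a),('wrist',w)):
    m=((i[:,:,2]-i[:,:,0]>25)&(i[:,:,2]>i[:,:,1]+8)).astype(np.uint8); k,l,st_,c=cv2.connectedComponentsWithStats(m)
    print(n,[(st_[j].tolist(),c[j].round(1).tolist()) for j in range(1,k) if st_[j][4]>25])
print('pred tip',proj('scene',s['tcp_pos']-[0,0,.1325]),'stem top',proj('scene',s['tcp_pos']-[0,0,.0185]),'rim robot frame',proj('scene',[.4951,.1514,.136]))
```

```text
shift [-0.0005 -0.0021 -0.0005] turn  ty 1.3604836843162031 clock 17.15
[ 0.1026 -0.1137  0.0093] [ 0.4372  0.2769 -0.9351  1.7808  0.2369  1.2032  0.7948]
scene [([87, 85, 8, 8, 46], [90.7, 88.3]), ([36, 86, 42, 18, 241], [56.0, 94.0]), ([54, 118, 43, 36, 627], [75.9, 135.6]), ([0, 154, 12, 9, 66], [4.9, 157.9]), ([310, 216, 4, 48, 164], [311.3, 240.6]), ([331, 345, 42, 58, 828], [351.5, 373.5]), ([113, 404, 62, 76, 2143], [145.3, 442.7]), ([52, 452, 23, 28, 339], [61.4, 468.6])]
wrist [([277, 23, 107, 77, 2556], [329.9, 60.3]), ([609, 66, 31, 124, 2553], [628.3, 122.1]), ([318, 227, 12, 36, 361], [323.5, 245.9])]
pred tip [311.9649 262.9236] stem top [310.9118 212.761 ] rim robot frame [313.0624 273.7985][ WARN:0@1.633] global loadsave.cpp:1063 imwrite_ Unsupported depth image for selected encoder is fallbacked to CV_8U.
```

Run:
```python
import cv2, numpy as np
a=cv2.imread('pics/s8.png').astype(int)
for r in range(218,264,6):
    d=np.clip((a[r,300:324,0]-a[r,300:324,2]),0,None); d=d*(d>12); print(r,((d*np.arange(300,324)).sum()/max(d.sum(),1)).round(2),(d>0).sum(),end=' | ')
print()
g=cv2.GaussianBlur(cv2.imread('pics/scene0.png',0),(3,3),0).astype(int)
for r in (283,288,293,298,303,308): print(r,g[r,302:330].tolist())
b=cv2.imread('pics/s8.png',0).astype(int)
for r in (272,275,278,281,284): print(r,b[r,296:334].tolist())
```

```text
218 311.3 4 | 224 311.28 4 | 230 311.09 5 | 236 311.42 4 | 242 311.42 4 | 248 311.33 4 | 254 311.38 4 | 260 311.4 4 | 
283 [136, 137, 137, 135, 110, 67, 51, 56, 58, 60, 63, 66, 68, 69, 69, 70, 70, 70, 67, 70, 94, 126, 138, 137, 136, 136, 136, 136]
288 [136, 136, 137, 136, 115, 77, 56, 55, 58, 60, 63, 65, 68, 69, 69, 69, 70, 70, 68, 70, 94, 126, 138, 136, 136, 136, 136, 136]
293 [136, 136, 137, 136, 116, 78, 56, 55, 58, 60, 63, 65, 68, 69, 69, 70, 71, 71, 68, 69, 84, 113, 134, 138, 136, 136, 136, 136]
298 [134, 129, 119, 103, 83, 63, 55, 56, 59, 61, 63, 65, 68, 69, 70, 70, 71, 71, 69, 67, 61, 56, 63, 84, 110, 129, 136, 137]
303 [55, 55, 55, 55, 54, 53, 54, 57, 59, 61, 63, 65, 68, 70, 70, 71, 72, 72, 70, 67, 61, 55, 54, 55, 56, 57, 64, 84]
308 [31, 28, 29, 29, 30, 38, 51, 58, 60, 61, 63, 66, 68, 70, 71, 71, 72, 71, 69, 67, 61, 55, 55, 56, 56, 55, 55, 55]
272 [147, 148, 147, 147, 147, 146, 147, 147, 147, 148, 150, 147, 119, 82, 58, 64, 67, 68, 69, 70, 68, 64, 63, 74, 104, 145, 151, 150, 148, 148, 147, 147, 147, 148, 148, 147, 147, 147]
275 [147, 147, 146, 147, 147, 148, 149, 146, 122, 91, 78, 59, 59, 55, 53, 57, 62, 65, 67, 67, 64, 59, 56, 55, 60, 59, 59, 84, 87, 105, 139, 149, 148, 147, 147, 147, 147, 147]
278 [147, 147, 147, 147, 149, 142, 94, 80, 83, 79, 66, 52, 60, 64, 63, 62, 62, 65, 66, 67, 63, 63, 65, 67, 62, 57, 58, 77, 82, 82, 82, 104, 151, 148, 148, 147, 147, 147]
281 [147, 147, 147, 148, 145, 116, 77, 84, 81, 70, 64, 53, 59, 60, 64, 66, 67, 69, 70, 68, 67, 66, 66, 65, 60, 56, 58, 71, 68, 84, 84, 87, 116, 151, 148, 147, 147, 147]
284 [148, 151, 143, 102, 99, 67, 72, 84, 84, 82, 69, 54, 58, 61, 63, 64, 65, 66, 68, 66, 64, 65, 65, 63, 59, 56, 58, 79, 85, 83, 80, 79, 117, 151, 148, 147, 147, 147]
```

{"api": "nudge_tcp", "payload": {
  "increments": {"plan":[[0,0,-0.005,0,0],[0,0,-0.005,0,0],[0,0,-0.005,0.01,0],[0,0,-0.005,0.02,0],[0,0,-0.005,0.027,0],[0,0,-0.005,0.033,0],[0,0,-0.005,0.038,0],[0,0,-0.005,0.038,0],[0,0,-0.005,0.038,0]]}
}}

```text
clock: 18.05
tcp_pos: [0.494, 0.1472, 0.2594]
ee_rot: [-0.0, 0.106, 0.994, 0.0]
force: [1.2, 0.1, -0.2]
width: 0.153
grip_force: 30.0
```

Run:
```python
from h import *
s,R=st(); print(s['moment'],s['force'],s['tcp_pos'])
a=eyes.grab_frame('scene').astype(int)
for r in range(234,290,5):
    d=np.clip((a[r,296:332,2]-a[r,296:332,0]),0,None); d=d*(d>12); print(r,((d*np.arange(296,332)).sum()/max(d.sum(),1)).round(2),(d>0).sum(),end=' | ')
print(proj('scene',s['tcp_pos']-[0,0,.1325]))
```

```text
[ 0.0673 -0.1556 -0.0308] [ 1.2324  0.0972 -0.2421] [0.494  0.1472 0.2594]
234 314.52 4 | 239 314.69 5 | 244 314.69 5 | 249 314.65 4 | 254 314.66 4 | 259 314.66 4 | 264 314.66 4 | 269 314.67 4 | 274 314.88 5 | 279 0.0 0 | 284 0.0 0 | 289 0.0 0 | [315.2056 276.5304]
```

{"api": "nudge_tcp", "payload": {
  "increments": {"plan":[[0,0,0,0.01,0],[0,0,0,0.02,0],[0,0,0,0.03,0],[0,0,0,0.03,0],[0,0,0,0.03,0]]}
}}

```text
clock: 18.52
tcp_pos: [0.4935, 0.147, 0.2287]
ee_rot: [-0.001, 0.106, 0.994, -0.0]
force: [0.1, 0.4, -0.5]
width: 0.149
grip_force: 30.0
```

```bash
python3 -c "
from h import *
s,R=st(); print(s['moment'])"
```

```text
[ 0.1083 -0.1271 -0.0418]
```

Tip is 40 mm inside with no contact force. I'll keep lowering.

{"api": "nudge_tcp", "payload": {
  "increments": {"plan":[[0,0,0,0.01,0],[0,0,0,0.02,0],[0,0,0,0.03,0],[0,0,0,0.04,0],[0,0,0,0.05,0],[0,0,0,0.06,0],[0,0,0,0.068,0],[0,0,0,0.068,0],[0,0,0,0.068,0]]}
}}

```text
clock: 19.27
tcp_pos: [0.4939, 0.1472, 0.1612]
ee_rot: [-0.001, 0.106, 0.994, -0.0]
force: [-0.1, 0.5, -1.4]
width: 0.147
grip_force: 30.0
```

```bash
python3 -c "
from h import *
s,R=st(); print(s['moment'])"
```

```text
[ 0.0724 -0.1819  0.0101]
```

{"api": "nudge_tcp", "payload": {
  "increments": {"plan":[[0,0,0,0.003,0],[0,0,0,0.006,0],[0,0,0,0.008,0],[0,0,0,0.0095,0],[0,0,0,0.0105,0],[0,0,0,0.0105,0],[0,0,0,0.0105,0],[0,0,0,0.0105,0]]}
}}

```text
clock: 19.93
tcp_pos: [0.4944, 0.1473, 0.152]
ee_rot: [0.0, 0.106, 0.994, -0.0]
force: [-2.9, 0.4, 5.9]
width: 0.151
grip_force: 30.0
```

{"api": "nudge_tcp", "payload": {
  "increments": {"plan":[[1,0,0,0,0],[1,0,0,0,0],[1,0,0,0,0],[1,0,0,0,0],[1,0,0,0,0],[1,0,0,0,0],[1,0,0,0,0],[1,0,0,0,0],[1,0,0,0,0],[1,0,0,0,0]]}
}}

```text
clock: 20.77
tcp_pos: [0.4942, 0.1471, 0.1512]
ee_rot: [0.0, 0.106, 0.994, 0.0]
force: [0.4, 0.8, 0.0]
width: 0.825
grip_force: 0.0
```

{"api": "nudge_tcp", "payload": {
  "increments": {"plan":[[1,0,0,-0.02,0],[1,0,0,-0.05,0],[1,0,0,-0.08,0],[1,0,0,-0.11,0],[1,0,0,-0.14,0],[1,0,0,-0.14,0],[1,0,0,-0.14,0],[1,0,0,-0.14,0],[1,0,0,-0.14,0]]}
}}

```text
clock: 21.52
tcp_pos: [0.4934, 0.1466, 0.2899]
ee_rot: [-0.001, 0.106, 0.994, -0.0]
force: [-0.6, 0.5, 0.9]
width: 1.001
grip_force: 0.0
```

Run:
```python
from h import *
a=eyes.grab_frame('scene'); cv2.imwrite('pics/s9.png',a[:,:,::-1]); a=a.astype(int)
h=a[200:276,290:340]; m=(h.min(2)>150); ys,xs=np.nonzero(m); print('bright head',len(ys),(ys.min()+200,ys.max()+200,xs.min()+290,xs.max()+290) if len(ys) else '')
b=a[240:300,295:335]; print('blue px',((b[:,:,2]-b[:,:,0])>20).sum())
print('head top expected',proj('scene',[.4945,.149,.193]),'head bottom',proj('scene',[.4945,.149,.134]))
d=np.abs(a-cv2.imread('pics/s5.png')[:,:,::-1].astype(int)).sum(2)[215:345,290:345]>60; ys,xs=np.nonzero(d); print('changed vs sleeve-only',ys.min()+215,ys.max()+215,np.percentile(xs,[2,98])+290)
```

```text
bright head 5 (np.int64(200), np.int64(206), np.int64(304), np.int64(312))
blue px 3
head top expected [313.8633 250.3944] head bottom [314.2697 274.1231]
changed vs sleeve-only 215 327 [290. 339.]
```

Run:
```python
import cv2
a=cv2.imread('pics/s9.png',0);b=cv2.imread('pics/s5.png',0)
for r in (240,246,250,254,262,270,276): print(r,a[r,300:330:2].tolist())
for r in (300,320,332): print(r,a[r,298:336:3].tolist(),b[r,298:336:3].tolist())
```

```text
240 [146, 146, 147, 148, 139, 75, 71, 73, 73, 72, 73, 72, 111, 152, 151]
246 [146, 146, 146, 146, 147, 146, 147, 150, 142, 76, 71, 72, 73, 72, 72]
250 [146, 146, 146, 146, 147, 128, 87, 92, 88, 99, 153, 124, 68, 72, 72]
254 [146, 146, 147, 147, 149, 89, 79, 84, 97, 99, 94, 151, 148, 146, 100]
262 [146, 146, 147, 147, 149, 73, 80, 80, 88, 94, 88, 131, 147, 148, 147]
270 [147, 147, 147, 147, 149, 100, 78, 79, 85, 91, 82, 152, 146, 147, 147]
276 [147, 145, 91, 80, 61, 48, 60, 72, 88, 92, 73, 58, 81, 108, 148]
300 [76, 51, 77, 83, 88, 92, 99, 101, 90, 76, 72, 74, 72] [74, 50, 77, 82, 86, 92, 98, 100, 98, 76, 71, 73, 73]
320 [28, 29, 80, 84, 88, 93, 97, 102, 94, 155, 64, 29, 29] [28, 30, 79, 83, 88, 91, 96, 101, 94, 163, 136, 28, 28]
332 [22, 56, 61, 60, 60, 60, 47, 108, 169, 38, 78, 61, 163] [22, 57, 59, 60, 60, 60, 46, 107, 168, 38, 77, 60, 163]
```

The head stands upright from row 249, where I expected about 250 when fully in. The sleeve is unchanged.

```bash
python3 -c "
from bench import robot, eyes, close_job, read_state
print(close_job())"
```

```text
the job is handed in; nothing more can be done
None
```

I handed the job in at about 21.5 s: the sleeve is seated on the base with its fork astride the pin, the thermometer is fully down in the tube, both are released, and I saw no contact with the jars; no verdict was returned.

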